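Sweep the heel pieces off the cutting board into the blue tray

TASK

Sweep the four black rubber heel pieces across the cutting board and off its edge into the blue tray beside it; slide them with the fingers, do not pick any of them up. Leave the cup, tin and leather stack on the board, and everything on the bench around it, standing where they are.

Things in the scene. Friction and masses are not known exactly. Their poses are not given: they have to be found in the camera images.
- board: Pale cutting board, 310 mm (its x) x 380 mm (its y) x 45 mm thick, fixed. Origin at the middle of its underside, at z = 0: its top is at 45 mm. A tray stands against each y edge, 190 mm from its origin; which is where changes. Cup, tin and stack stand along its middle (x near 0), the black pieces 80 to 100 mm either side: the way along y to a tray is clear but for another black piece.
- blue_tray: BLUE, empty: where the black heel pieces go. Open-topped tray, 130 x 310 mm, 38 mm high, walls and floor 3 mm thick, fixed to the bench. Origin at the middle of its underside; its x runs along the board's edge (310 mm), its y across (130 mm). It stands with a long side against one end (+y or -y) of the cutting board, its rim 7 mm below the board's top.
- grey_tray: GREY, with some tan leather heel pieces fixed in it: not used. Open-topped tray, 130 x 310 mm, 38 mm high, walls and floor 3 mm thick, fixed to the bench. Origin at the middle of its underside; its x runs along the board's edge (310 mm), its y across (130 mm). It stands with a long side against one end (+y or -y) of the cutting board, its rim 7 mm below the board's top.
- heel1: D-shaped flat heel piece of black rubber, 45 mm long, 42 mm wide, 8 mm thick, about 22 g, lying flat on the board. Origin at the middle of its underside; z up; its straight edge faces its own -x (22 mm away), its round end +x (23 mm away); no point of it is more than 32 mm from the origin.
- heel2: D-shaped flat heel piece of black rubber, 45 mm long, 42 mm wide, 8 mm thick, about 22 g, lying flat on the board. Origin at the middle of its underside; z up; its straight edge faces its own -x (22 mm away), its round end +x (23 mm away); no point of it is more than 32 mm from the origin.
- heel3: D-shaped flat heel piece of black rubber, 45 mm long, 42 mm wide, 8 mm thick, about 22 g, lying flat on the board. Origin at the middle of its underside; z up; its straight edge faces its own -x (22 mm away), its round end +x (23 mm away); no point of it is more than 32 mm from the origin.
- heel4: D-shaped flat heel piece of black rubber, 45 mm long, 42 mm wide, 8 mm thick, about 22 g, lying flat on the board. Origin at the middle of its underside; z up; its straight edge faces its own -x (22 mm away), its round end +x (23 mm away); no point of it is more than 32 mm from the origin.
- tack_cup: Round steel cup of brass tacks standing in the middle of the board, 56 mm across, 40 mm high. Origin at the centre of its underside. Leave alone.
- wax_tin: Round green tin standing in the middle of the board, 60 mm across, 26 mm high. Origin at the centre of its underside. Leave alone.
- leather_stack: Glued stack of three tan leather heel pieces standing in the middle of the board, same D outline as the black ones, 24 mm high. Origin at the middle of its underside. Leave alone.
- hammer: Hammer lying on the bench beside the board, 270 mm long along its x, under 30 mm high. Leave alone.
- tack_carton: Open cardboard box of steel tacks on the bench, 90 x 70 mm with a flap to its -y, 50 mm high. Leave alone.
- shoe_last: Yellow shoe last (a foot-shaped form) standing on the bench, 267 mm long along its x, 90 mm wide, 112 mm high. Leave alone.
- dressing_bottle: Amber jar with a black cap on the bench, 54 mm across, 100 mm high. Leave alone.
Not all that is in view belongs to the job. Leave any turquoise look-alike of the heel2 alone.

How it is judged:
At the end, for the whole second after the job is handed in: All four black heel pieces lie at rest inside the blue tray (origin within its walls and more than 2 mm below its rim, any way up or overlapping), and the tack cup, wax tin, leather stack, hammer, carton, shoe last and bottle are each within 20 mm of where they started (x of heel1 in the frame of blue_tray between -0.153 and 0.153 m and y of heel1 in the frame of blue_tray between -0.063 and 0.063 m and z of each of heel1, heel2, heel3, heel4 in the frame of blue_tray below 0.036 m and linear speed of each of heel1, heel2, heel3, heel4 below 0.02 m/s and x of heel2 in the frame of blue_tray between -0.153 and 0.153 m and y of heel2 in the frame of blue_tray between -0.063 and 0.063 m and x of heel3 in the frame of blue_tray between -0.153 and 0.153 m and y of heel3 in the frame of blue_tray between -0.063 and 0.063 m and x of heel4 in the frame of blue_tray between -0.153 and 0.153 m and y of heel4 in the frame of blue_tray between -0.063 and 0.063 m and distance of each of tack_cup, wax_tin, leather_stack, hammer, tack_carton, shoe_last, dressing_bottle from where it was at the start of the episode below 0.02 m); the robot touches nothing.
It fails at once if a black heel piece is lifted more than 20 mm above the board's top (height (world z) of any of heel1, heel2, heel3, heel4 above 0.065 m).
It fails at once if something that should be left alone is moved more than 20 mm or tipped over (distance of any of tack_cup, wax_tin, leather_stack, hammer, tack_carton, shoe_last, dressing_bottle from where it was at the start of the episode above 0.02 m or angle between any of tack_cup, wax_tin, leather_stack, hammer, tack_carton, shoe_last, dressing_bottle's own z axis and vertical above 0.5 rad).
It also fails if it takes over 70 s, if anything falls off the work surface, if the arm or the gripper's body presses on something with over 40 N, if the wrist force passes 120 N, or if a joint passes its speed limit or range.

ROBOT

A 6-joint arm with a two-finger parallel gripper is mounted at the origin on the work surface. World frame = base frame: x ahead of the robot, y to its left, z up, the work surface at z = 0. Lengths are in m, angles in rad, forces in N, time in s.
With the tool pointing down it reaches from about 0.225 to 0.875 m from the base axis. Payload 3.4 kg.
Tool frame: the origin (TCP) lies at the very end of the fingers, on their centre line; the grasp point (between the pads) lies manip.grip_point_offset behind it (manip.grip_point_offset is the distance from the TCP to the grasp point, in m); z points along the fingers, y is the line along which they close (so a half turn about z gives the same grasp; the last joint's range is limited). The gripper opens to 85 mm and grips with 20 to 120 N. Pads are 22 mm wide; open, the fingers measure 114 mm over their backs; the gripper's body (76 mm by 85 mm) begins 54 mm behind the grasp point. The pads swing forward as they close: fully open they stand 13 mm farther back than shut.
Start: joints at [1.222, 0.276, 1.505, -0, 1.361, -0.121], TCP at [0.13, 0.56, 0.231] pointing down, gripper open.
Joint ranges: [-2.89, 2.89], [-0.75, 2.08], [0.22, 2.7], [-1.18, 4.32], [0.11, 2.71], [-2.7, 2.7]. Speed limits (rad/s): [2.57, 2.57, 3.14, 3.14, 3.14, 3.14].

INTERFACE

Orientations are given as a unit quaternion [w, x, y, z].
In Python, from rig import manip gives the robot as it stands.
- The arm moves only by the shell command python3 -m pendant 'ROWS' [FORCE]. ROWS is JSON, a list of rows, each an object of numbers: "jaw": the opening, from -1 (shut) to 1 (fully open); "tx", "ty", "tz": the shift along the world's x, y, z in cm; "ax", "ay", "az": the turn, a rotation vector about the world's x, y, z in degrees. In form: [{"jaw": .., "tx": .., "ty": .., "tz": .., "ax": .., "ay": .., "az": ..}, ...]. A call has 1 to 10 rows; each row is the pose to reach, as a shift and turn from the pose commanded when the call began; what a row does not reach only later rows make up. A row lasts 1/8 s, in which the tool goes at most 62.5 mm and 10.7 degrees, less where a joint would pass 70% of its speed; a pose out of reach is approached as far as the arm can. A call with a gripper value outside its range is refused whole. The fingers move at their own pace and stop on an object; FORCE is the grip in N (left out, the last holds). Time passes only in rows, so rows that repeat a pose let the fingers close. It gives the time, the measured TCP pose, the force, the opening and the grip force at its end, in the units of the state.
- manip.get_state(): the state, without advancing time (a new reading comes with each control period).
- manip.get_image(name): name is "scene" or "side" or "wrist"; returns a dict with "pixels" (480x640x3 uint8, blue, green, red), "depth" (480x640 float32, m along the optical axis (not along the pixel's ray), 0 where there is no reading), "fx", "fy", "cx", "cy" (pixels), "pose" (4x4, takes a point from camera to world coordinates). Camera axes: x right, y down, z forward; pixel columns grow to the right and rows downward; lengths in m; the calibration is good to about 2 mm. A picture is of the moment at which its call begins.
- manip.sign_off(): hands the job in; it is judged then, once.
The state is a dict: "clock": time; "qpos": joint angles; "qd": joint speeds; "effort": joint torques, N m; "position": TCP position; "ee_rot": TCP orientation; "contact_force": force on the tool from outside, world axes, zero at the start; "moment": the same for the moment, N m; "width": finger opening in m; "gripper_force": force on a finger pad.
Only numpy, scipy, OpenCV 4.12 (cv2) and the standard library are available. Lean on these libraries where they do the work, as an engineer would, in place of code of your own. Each camera call takes 0.05 s, during which the arm holds its last target. There are 200 camera calls.

## Working session

There is one attempt and no reset: what is moved stays moved. The work goes in short steps, Python scripts to look and compute and a shell command to move; the robot and the scene stay as the last step left them, time stands still between calls to the robot, and variables do not carry over. Pictures are saved under pics/ and viewed, at most 10 in all, crops included, and the job is handed in when it is done.

```bash
mkdir -p pics; ls; python3 - <<'E'
from rig import manip
import cv2,numpy as np
s=manip.get_state();print(s)
print(manip.grip_point_offset)
for n in("scene","side"):
    im=manip.get_image(n);cv2.imwrite(f"pics/{n}0.png",im["pixels"]);np.savez(f"{n}0.npz",**im)
    print(n,im["fx"],np.round(im["pose"],3))
E
```

```text
pics
{'clock': 0.0, 'qpos': array([ 1.22202380e+00,  2.76568739e-01,  1.50615071e+00,  8.41460088e-06,
        1.36069173e+00, -1.20973702e-01]), 'qd': array([-2.80469560e-05,  3.74608193e-04, -2.60400848e-04, -5.83131413e-04,
       -1.35881915e-04,  3.43201628e-04]), 'effort': array([-1.58687097e-03, -4.16769791e+01, -2.45806271e+01, -4.66463280e-04,
        1.09372748e-02,  3.81266568e-05]), 'position': array([0.12965721, 0.55964011, 0.23044768]), 'ee_rot': array([-2.15604278e-04,  1.13654129e-01,  9.93519961e-01, -8.83340532e-04]), 'contact_force': array([ 0.43474239, -0.10537006,  0.67980655]), 'moment': array([ 0.01042688,  0.01635295, -0.02527342]), 'gripper_force': 0.0, 'width': 0.08534376797126053}
0.0187
scene 476.9965571990626 [[-0.78   0.525 -0.341  0.863]
 [ 0.626  0.654 -0.424  0.474]
 [-0.    -0.544 -0.839  1.016]
 [ 0.     0.     0.     1.   ]]
side 528.8809638107448 [[-0.732 -0.528  0.431 -0.077]
 [-0.681  0.572 -0.457  0.569]
 [-0.005 -0.628 -0.778  1.036]
 [ 0.     0.     0.     1.   ]]
```

View pics/scene0.png

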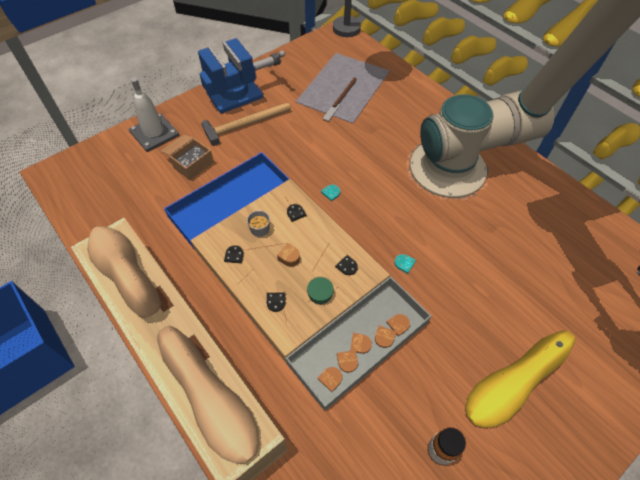

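View pics/side0.png

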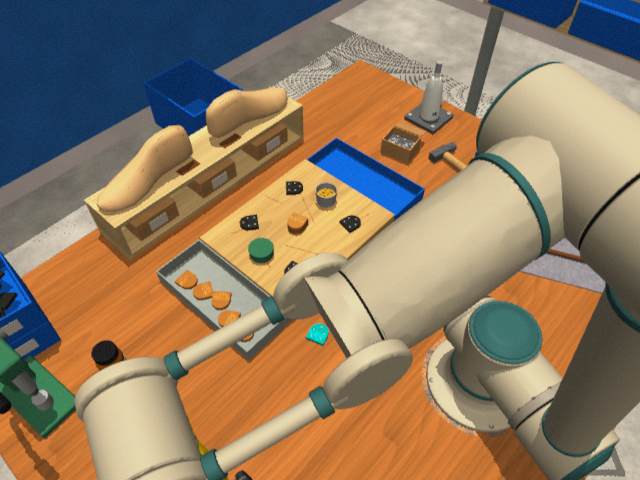

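The scene view shows the four black D heels at about (296,212), (234,254), (346,265) and (276,301). The blue tray is at (228,190), at the far end of the board, and the grey tray is at (358,343). Cup (259,223), stack (289,254) and tin (320,290) stand along the middle. The side view shows heels at (294,187), (249,222), (350,223) and a fourth at (292,268), partly hidden by the arm.

Possible look-alikes are the turquoise heels at (331,191) and (404,262), the tan heels in the grey tray, the stack at (289,254) and the black jar cap at (450,444). I choose the four black ones on the pale board.

```bash
cat > h.py <<'E'
import cv2,numpy as np
def ray(im,uv):
    P=im["pose"];d=P[:3,:3]@np.array([(uv[0]-im["cx"])/im["fx"],(uv[1]-im["cy"])/im["fy"],1]);return P[:3,3],d
def plane(im,uv,z):
    o,d=ray(im,uv);return o+d*(z-o[2])/d[2]
def tri(a,ua,b,ub):
    o,d=ray(a,ua);p,e=ray(b,ub);d=d/np.linalg.norm(d);e=e/np.linalg.norm(e)
    t=np.linalg.lstsq(np.c_[d,-e],p-o,rcond=None)[0];A=o+d*t[0];B=p+e*t[1];return (A+B)/2,np.linalg.norm(A-B)
def hsv(im): return cv2.cvtColor(im["pixels"],cv2.COLOR_BGR2HSV)
def blobs(m,lo,hi):
    m=cv2.morphologyEx(m.astype(np.uint8),cv2.MORPH_CLOSE,np.ones((5,5)))
    n,l,s,c=cv2.connectedComponentsWithStats(m)
    return [(c[i],s[i,4],l==i) for i in range(1,n) if lo<s[i,4]<hi]
E
python3 - <<'E'
from h import *
sc=dict(np.load("scene0.npz"));sd=dict(np.load("side0.npz"))
def black(im): return hsv(im)[...,2]<60
def tray(im): 
    h=hsv(im);return (abs(h[...,0].astype(int)-112)<12)&(h[...,1]>150)&(h[...,2]>60)
B={}
for n,im in(("sc",sc),("sd",sd)):
    B[n]=[b for b in blobs(black(im),100,900) if .0<plane(im,b[0],.053)[0]<.6 and .2<plane(im,b[0],.053)[1]<1]
    for c,a,m in B[n]: print(n,c.round(1),a,plane(im,c,.053).round(4))
for a in B["sc"]:
    for b in B["sd"]:
        p,e=tri(sc,a[0],sd,b[0])
        if e<.006 and abs(p[2]-.05)<.02: print("tri",a[0].round(),p.round(4),round(e,4))
# tray/board shapes
for n,im in(("sc",sc),("sd",sd)):
    for c,a,m in blobs(tray(im),1500,6000):
        r=cv2.approxPolyDP(cv2.convexHull(np.argwhere(m)[:,::-1].astype(np.int32)),4,True)[:,0]
        print(n,"blue",c.round(),a,[(tuple(q),plane(im,q,.038)[:2].round(3)) for q in r])
    h=hsv(im);bm=(h[...,0]>10)&(h[...,0]<25)&(h[...,1]<150)&(h[...,2]>150)
    for c,a,m in blobs(bm,5000,60000):
        q=np.argwhere(m)[:,::-1];w=np.array([plane(im,x,.045)[:2] for x in q]).astype(np.float32)
        print(n,"board",c.round(),a,cv2.minAreaRect(w))
for q in [(259,223),(289,254),(320,290),(190,157),(331,191),(404,262)]: print(q,plane(sc,q,.06)[:2].round(3))
E
```

```text
sc [451.  441.8] 591 [0.5512 0.4997 0.053 ]
sd [104.7 352.6] 488 [0.5896 0.4962 0.053 ]
sc blue [39. 10.] 1731 [((np.int32(94), np.int32(0)), array([ 0.431, -1.346])), ((np.int32(21), np.int32(31)), array([ 0.708, -1.326])), ((np.int32(0), np.int32(7)), array([ 0.714, -1.516])), ((np.int32(0), np.int32(0)), array([ 0.698, -1.561]))]
sc blue [229.  79.] 2314 [((np.int32(260), np.int32(96)), array([ 0.26, -0.54])), ((np.int32(220), np.int32(110)), array([ 0.389, -0.564])), ((np.int32(203), np.int32(83)), array([ 0.364, -0.701])), ((np.int32(199), np.int32(52)), array([ 0.292, -0.843])), ((np.int32(236), np.int32(40)), array([ 0.161, -0.821])), ((np.int32(250), np.int32(57)), array([ 0.176, -0.716]))]
sc blue [224. 196.] 4275 [((np.int32(286), np.int32(178)), array([ 0.395, -0.229])), ((np.int32(189), np.int32(241)), array([ 0.702, -0.216])), ((np.int32(165), np.int32(209)), array([ 0.699, -0.34 ])), ((np.int32(259), np.int32(154)), array([ 0.401, -0.346]))]
sc blue [ 26. 348.] 5763 [((np.int32(0), np.int32(413)), array([ 1.204, -0.097])), ((np.int32(0), np.int32(287)), array([ 1.106, -
[... 1445 characters left out ...]
1, 0.542]))]
sd board [288. 105.] 22599 ((0.7939016819000244, -0.3558664321899414), (0.6458789706230164, 1.7343668937683105), 3.331787586212158)
sd board [566. 123.] 21077 ((0.2798457741737366, -0.8680155277252197), (0.4620417356491089, 0.9113747477531433), 22.823801040649414)
sd board [379. 251.] 34752 ((0.3955157995223999, -0.12228253483772278), (0.6045554280281067, 0.8443067073822021), 0.6690554022789001)
sd board [133. 424.] 10572 ((0.4334592819213867, 0.5426880717277527), (0.1768658459186554, 0.2957209348678589), 68.52355194091797)
(259, 223) [ 0.544 -0.139]
(289, 254) [ 0.541 -0.022]
(320, 290) [0.544 0.098]
(190, 157) [ 0.563 -0.435]
(331, 191) [ 0.342 -0.106]
(404, 262) [0.345 0.163]
```

```bash
python3 - <<'E'
from h import *
a=cv2.imread("pics/scene0.png")[140:420,150:440];cv2.imwrite("pics/crop0.png",cv2.resize(a,None,fx=2.1,fy=2.1,interpolation=2))
E
```

```text
(no output)
```

View pics/crop0.png

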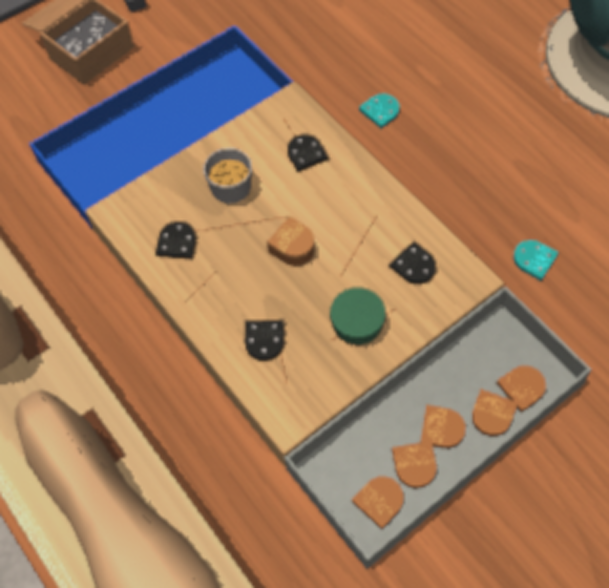

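The crop confirms the choice: four black D-shapes with nail dots on the board, and two turquoise ones on the bench off the board. My filter window for y was wrong, so I'll rerun it.

```bash
python3 - <<'E'
from h import *
sc=dict(np.load("scene0.npz"));sd=dict(np.load("side0.npz"))
B={}
for n,im in(("sc",sc),("sd",sd)):
    B[n]=[b for b in blobs(hsv(im)[...,2]<60,40,900) if .4<plane(im,b[0],.053)[0]<.7 and -.22<plane(im,b[0],.053)[1]<.17]
    for c,a,m in B[n]:
        q=np.array([plane(im,x,.053)[:2] for x in np.argwhere(m)[:,::-1]])
        print(n,c.round(1),a,plane(im,c,.053)[:2].round(4),"x",q[:,0].min().round(3),q[:,0].max().round(3),"y",q[:,1].min().round(3),q[:,1].max().round(3))
for a in B["sc"]:
    for b in B["sd"]:
        p,e=tri(sc,a[0],sd,b[0])
        if e<.006 and abs(p[2]-.05)<.02: print("tri",a[0].round(),p.round(4),round(e,4))
# board edges in scene: corners seen at crop px
for q in [(295,82),(88,208),(290,462),(502,290)]: print("board",plane(sc,(150+q[0]/2.1,140+q[1]/2.1),.045)[:2].round(3))
# heights across two views: tray corner, board corner
print("tray",tri(sc,(259,154),sd,(423,188)),tri(sc,(165,209),sd,(336,138)))
h=hsv(sc);
for q in [(295,212),(288,243)]: pass
E
```

```text
sc [295.1 212.3] 184 [ 0.4521 -0.1138] x 0.434 0.473 y -0.138 -0.092
sc [233.8 254.6] 224 [ 0.6411 -0.1057] x 0.621 0.665 y -0.128 -0.08
sc [347.2 266.3] 224 [0.4528 0.0865] x 0.433 0.473 y 0.066 0.108
sc [275.7 301.4] 258 [0.6362 0.055 ] x 0.612 0.657 y 0.029 0.076
sd [293.9 187.5] 176 [ 0.6369 -0.1068] x 0.614 0.665 y -0.13 -0.08
sd [249.3 222.5] 209 [0.6328 0.0545] x 0.606 0.655 y 0.026 0.077
sd [350.6 222.9] 215 [ 0.4482 -0.114 ] x 0.426 0.472 y -0.139 -0.091
sd [262.2 258.2] 89 [0.5289 0.1092] x 0.515 0.557 y 0.081 0.126
tri [295. 212.] [ 0.4503 -0.1165  0.049 ] 0.0004
tri [234. 255.] [ 0.6399 -0.1092  0.0485] 0.0013
tri [276. 301.] [0.6353 0.053  0.0494] 0.0008
board [ 0.391 -0.213]
board [ 0.694 -0.212]
board [0.694 0.177]
board [0.395 0.168]
tray (array([ 0.39794939, -0.3518418 ,  0.03166194]), np.float64(0.001564711747763516)) (array([ 0.69874281, -0.34190923,  0.03740782]), np.float64(0.0024098486626920558))
```

Points check out: heels stand at z ≈ 0.049 (mid-side of an 8 mm piece on a 45 mm board) at (0.451,-0.115), (0.639,-0.108), (0.635,0.054) and (0.453,0.087). The board runs x 0.392–0.697, y -0.214–0.167, and the blue tray interior y about -0.342 to -0.218.

Plan: turn the tool so the fingers straddle along x, part open (about 24 mm). Touch the board behind each heel, then sweep along -y, near heels first.

```bash
R='x'; python3 -m pendant '[{"jaw":-0.45,"tx":16,"ty":-30,"tz":0,"az":-40},{"jaw":-0.45,"tx":16,"ty":-30,"tz":0,"az":-40},{"jaw":-0.45,"tx":16,"ty":-30,"tz":0,"az":-40},{"jaw":-0.45,"tx":16,"ty":-30,"tz":0,"az":-40},{"jaw":-0.45,"tx":16,"ty":-30,"tz":0,"az":-40},{"jaw":-0.45,"tx":16,"ty":-30,"tz":0,"az":-40},{"jaw":-0.45,"tx":16,"ty":-30,"tz":0,"az":-40}]' && python3 -m pendant '[{"jaw":-0.45,"tx":16,"ty":-31,"tz":0,"az":-37},{"jaw":-0.45,"tx":16,"ty":-31,"tz":0,"az":-37},{"jaw":-0.45,"tx":16,"ty":-31,"tz":0,"az":-37},{"jaw":-0.45,"tx":16,"ty":-31,"tz":0,"az":-37},{"jaw":-0.45,"tx":16,"ty":-31,"tz":0,"az":-37},{"jaw":-0.45,"tx":16,"ty":-31,"tz":0,"az":-37},{"jaw":-0.45,"tx":16,"ty":-31,"tz":-13,"az":-37},{"jaw":-0.45,"tx":16,"ty":-31,"tz":-13,"az":-37},{"jaw":-0.45,"tx":16,"ty":-31,"tz":-13,"az":-37},{"jaw":-0.45,"tx":16,"ty":-31,"tz":-13,"az":-37}]'; python3 - <<'E'
from rig import manip
import cv2
s=manip.get_state();print(s["position"],s["ee_rot"],s["contact_force"],s["width"])
cv2.imwrite("pics/w1.png",manip.get_image("wrist")["pixels"])
E
```

```text
[0.12971136 0.55971776 0.230533  ] [-1.78399505e-04  1.13647168e-01  9.93520850e-01 -7.81586186e-04] [-0.49376335 -0.7063583  -0.4149353 ] 0.08541385669650019invalid input at $[0]: expected keys jaw, tx, ty, tz, ax, ay, az
```

View pics/w1.png

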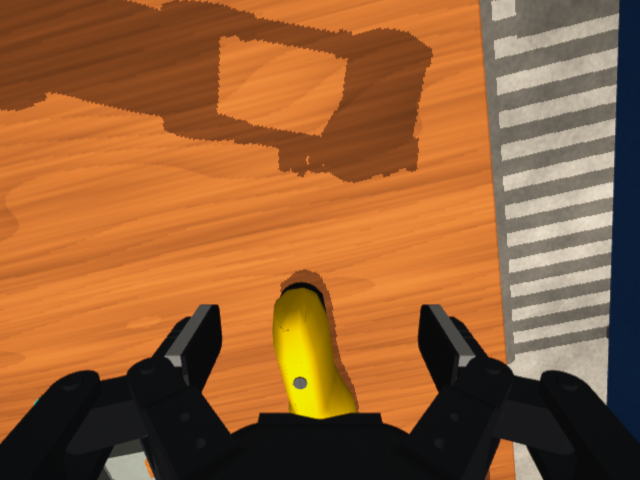

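The move was refused because every row needs all the keys, so the arm hasn't moved. The wrist view shows the open fingers at (200,350) and (440,350), with the shoe last well below at (310,350).

```bash
python3 -m pendant '[{"jaw":-0.45,"tx":16,"ty":-30,"tz":0,"ax":0,"ay":0,"az":-40},{"jaw":-0.45,"tx":16,"ty":-30,"tz":0,"ax":0,"ay":0,"az":-40},{"jaw":-0.45,"tx":16,"ty":-30,"tz":0,"ax":0,"ay":0,"az":-40},{"jaw":-0.45,"tx":16,"ty":-30,"tz":0,"ax":0,"ay":0,"az":-40},{"jaw":-0.45,"tx":16,"ty":-30,"tz":0,"ax":0,"ay":0,"az":-40},{"jaw":-0.45,"tx":16,"ty":-30,"tz":0,"ax":0,"ay":0,"az":-40},{"jaw":-0.45,"tx":16,"ty":-30,"tz":0,"ax":0,"ay":0,"az":-40}]' && python3 -m pendant '[{"jaw":-0.45,"tx":16,"ty":-31,"tz":0,"ax":0,"ay":0,"az":-37},{"jaw":-0.45,"tx":16,"ty":-31,"tz":0,"ax":0,"ay":0,"az":-37},{"jaw":-0.45,"tx":16,"ty":-31,"tz":0,"ax":0,"ay":0,"az":-37},{"jaw":-0.45,"tx":16,"ty":-31,"tz":0,"ax":0,"ay":0,"az":-37},{"jaw":-0.45,"tx":16,"ty":-31,"tz":0,"ax":0,"ay":0,"az":-37},{"jaw":-0.45,"tx":16,"ty":-31,"tz":0,"ax":0,"ay":0,"az":-37},{"jaw":-0.45,"tx":16,"ty":-31,"tz":-13,"ax":0,"ay":0,"az":-37},{"jaw":-0.45,"tx":16,"ty":-31,"tz":-13,"ax":0,"ay":0,"az":-37},{"jaw":-0.45,"tx":16,"ty":-31,"tz":-13,"ax":0,"ay":0,"az":-37},{"jaw":-0.45,"tx":16,"ty":-31,"tz":-13,"ax":0,"ay":0,"az":-37}]'; python3 - <<'E'
from rig import manip
import cv2
s=manip.get_state();print(s["position"],s["ee_rot"],s["contact_force"],s["width"])
cv2.imwrite("pics/w2.png",manip.get_image("wrist")["pixels"])
E
```

```text
clock: 1.02
position: [0.2903, 0.2588, 0.2313]
ee_rot: [0.0, 0.448, 0.894, -0.0]
contact_force: [0.1, 0.6, -0.2]
width: 0.0233
gripper_force: 0.0
clock: 2.28
position: [0.4513, -0.0493, 0.1024]
ee_rot: [0.001, 0.707, 0.707, 0.001]
contact_force: [0.3, 0.3, 0.5]
width: 0.0231
gripper_force: 0.0
[ 0.45126175 -0.04931321  0.10235542] [6.16344829e-04 7.07024025e-01 7.07189065e-01 5.23977622e-04] [0.33585153 0.31805231 0.46315205] 0.023054133043585775
```

View pics/w2.png

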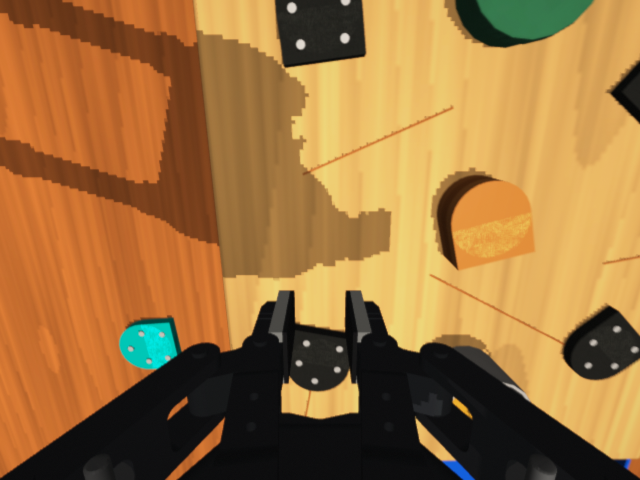

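The wrist view shows the near heel at (318,358) right in front of the finger pair, with its straight edge toward the fingers. Cup, stack and tin lie to the right, clear of the lane. Next I'll lower and feel for the board.

```bash
python3 -m pendant '[{"jaw":-0.45,"tx":0,"ty":0,"tz":-3,"ax":0,"ay":0,"az":0},{"jaw":-0.45,"tx":0,"ty":0,"tz":-5.2,"ax":0,"ay":0,"az":0},{"jaw":-0.45,"tx":0,"ty":0,"tz":-5.4,"ax":0,"ay":0,"az":0},{"jaw":-0.45,"tx":0,"ty":0,"tz":-5.4,"ax":0,"ay":0,"az":0}]'; python3 -m pendant '[{"jaw":-0.45,"tx":0,"ty":0,"tz":-0.1,"ax":0,"ay":0,"az":0},{"jaw":-0.45,"tx":0,"ty":0,"tz":-0.2,"ax":0,"ay":0,"az":0},{"jaw":-0.45,"tx":0,"ty":0,"tz":-0.2,"ax":0,"ay":0,"az":0}]'
```

```text
clock: 2.82
position: [0.4516, -0.0501, 0.0491]
ee_rot: [0.002, 0.707, 0.707, 0.001]
contact_force: [0.4, -0.3, 0.0]
width: 0.0232
gripper_force: 0.0
clock: 3.2
position: [0.45, -0.0499, 0.0456]
ee_rot: [0.0, 0.707, 0.707, 0.0]
contact_force: [-0.9, 0.7, 0.8]
width: 0.0235
gripper_force: 0.0
```

```bash
for i in 1 2 3; do python3 -m pendant '[{"jaw":-0.45,"tx":0,"ty":0,"tz":-0.1,"ax":0,"ay":0,"az":0},{"jaw":-0.45,"tx":0,"ty":0,"tz":-0.1,"ax":0,"ay":0,"az":0}]' | grep -E "pos|force"; done
```

```text
position: [0.45, -0.0499, 0.045]
contact_force: [-1.7, 0.3, 6.9]
gripper_force: 3.5
position: [0.4501, -0.0499, 0.045]
contact_force: [-3.2, 1.6, 15.8]
gripper_force: 8.0
position: [0.4501, -0.0499, 0.0449]
contact_force: [-6.2, 1.5, 25.4]
gripper_force: 12.6
```

Board contact felt at TCP z ≈ 0.045, matching the text. I'll raise 4 mm in command (about 1–2 mm clear) and sweep.

```bash
python3 -m pendant '[{"jaw":-0.45,"tx":0,"ty":0,"tz":0.4,"ax":0,"ay":0,"az":0},{"jaw":-0.45,"tx":0,"ty":-2,"tz":0.4,"ax":0,"ay":0,"az":0},{"jaw":-0.45,"tx":0,"ty":-4,"tz":0.4,"ax":0,"ay":0,"az":0},{"jaw":-0.45,"tx":0,"ty":-6,"tz":0.4,"ax":0,"ay":0,"az":0},{"jaw":-0.45,"tx":0,"ty":-8,"tz":0.4,"ax":0,"ay":0,"az":0},{"jaw":-0.45,"tx":0,"ty":-9.5,"tz":0.4,"ax":0,"ay":0,"az":0}]'; python3 - <<'E'
from rig import manip
import cv2
cv2.imwrite("pics/w3.png",manip.get_image("wrist")["pixels"])
E
```

```text
clock: 4.7
position: [0.4498, -0.1456, 0.0461]
ee_rot: [-0.0, 0.708, 0.707, 0.0]
contact_force: [-0.1, 1.1, 0.6]
width: 0.0238
gripper_force: 0.1
```

View pics/w3.png

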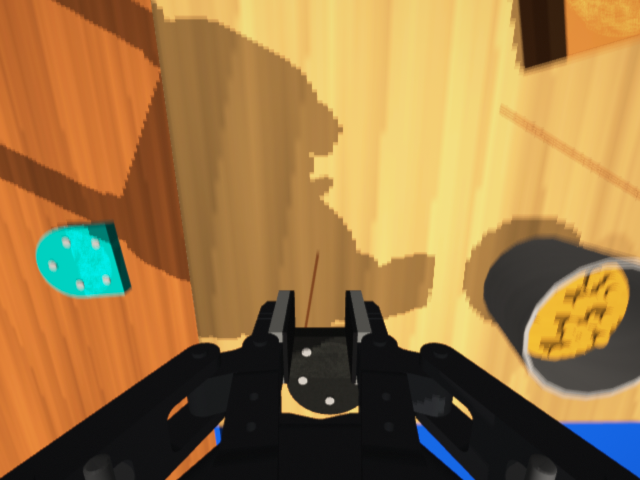

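The heel at (325,370) sits square against the fingers and is sliding. The cup at (570,310) is well clear. I'll push it over the edge, lift, and move to behind the second heel (x 0.641, y -0.03).

```bash
python3 -m pendant '[{"jaw":-0.45,"tx":0,"ty":-2,"tz":0,"ax":0,"ay":0,"az":0},{"jaw":-0.45,"tx":0,"ty":-4,"tz":0,"ax":0,"ay":0,"az":0},{"jaw":-0.45,"tx":0,"ty":-5.5,"tz":0,"ax":0,"ay":0,"az":0},{"jaw":-0.45,"tx":0,"ty":-7,"tz":0,"ax":0,"ay":0,"az":0},{"jaw":-0.45,"tx":0,"ty":-8.5,"tz":0,"ax":0,"ay":0,"az":0},{"jaw":-0.45,"tx":0,"ty":-10,"tz":0,"ax":0,"ay":0,"az":0},{"jaw":-0.45,"tx":0,"ty":-10.5,"tz":0,"ax":0,"ay":0,"az":0},{"jaw":-0.45,"tx":0,"ty":-10.5,"tz":5,"ax":0,"ay":0,"az":0},{"jaw":-0.45,"tx":0,"ty":-10.5,"tz":9,"ax":0,"ay":0,"az":0}]'; python3 -m pendant '[{"jaw":-0.45,"tx":19,"ty":22,"tz":0,"ax":0,"ay":0,"az":0},{"jaw":-0.45,"tx":19,"ty":22,"tz":0,"ax":0,"ay":0,"az":0},{"jaw":-0.45,"tx":19,"ty":22,"tz":0,"ax":0,"ay":0,"az":0},{"jaw":-0.45,"tx":19,"ty":22,"tz":0,"ax":0,"ay":0,"az":0},{"jaw":-0.45,"tx":19,"ty":22,"tz":0,"ax":0,"ay":0,"az":0},{"jaw":-0.45,"tx":19,"ty":22,"tz":0,"ax":0,"ay":0,"az":0}]'; python3 - <<'E'
from rig import manip
import cv2
a=manip.get_image("scene")["pixels"];b=manip.get_image("wrist")["pixels"]
cv2.imwrite("pics/c4.png",cv2.hconcat([cv2.resize(a[140:380,150:440],(400,331)),cv2.resize(b,(400,331))]))
E
```

```text
clock: 5.88
position: [0.4498, -0.2498, 0.1374]
ee_rot: [-0.0, 0.707, 0.707, 0.0]
contact_force: [0.2, -0.5, 0.2]
width: 0.0235
gripper_force: 0.0
clock: 6.62
position: [0.6413, -0.027, 0.1358]
ee_rot: [-0.0, 0.706, 0.708, 0.0]
contact_force: [-0.1, -0.9, -0.0]
width: 0.0237
gripper_force: 0.0
```

View pics/c4.png

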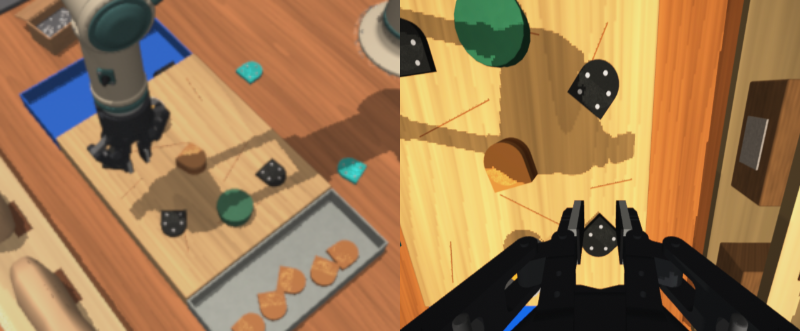

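Heel 1 is off the board, showing as a dark mark in the tray at (165,68) in the left half. In the wrist half, heel 2 at (600,235) points a corner into the finger gap, so it will nest there. Descending to the same height and sweeping.

```bash
python3 -m pendant '[{"jaw":-0.45,"tx":0,"ty":0,"tz":-5,"ax":0,"ay":0,"az":0},{"jaw":-0.45,"tx":0,"ty":0,"tz":-8.5,"ax":0,"ay":0,"az":0},{"jaw":-0.45,"tx":0,"ty":0,"tz":-9,"ax":0,"ay":0,"az":0},{"jaw":-0.45,"tx":0,"ty":-2,"tz":-9,"ax":0,"ay":0,"az":0},{"jaw":-0.45,"tx":0,"ty":-4,"tz":-9,"ax":0,"ay":0,"az":0},{"jaw":-0.45,"tx":0,"ty":-6,"tz":-9,"ax":0,"ay":0,"az":0},{"jaw":-0.45,"tx":0,"ty":-8,"tz":-9,"ax":0,"ay":0,"az":0},{"jaw":-0.45,"tx":0,"ty":-10,"tz":-9,"ax":0,"ay":0,"az":0}]'; python3 - <<'E'
from rig import manip
import cv2
cv2.imwrite("pics/w5.png",manip.get_image("wrist")["pixels"][240:])
E
```

```text
clock: 7.72
position: [0.6399, -0.1315, 0.0465]
ee_rot: [0.0, 0.708, 0.707, 0.0]
contact_force: [0.7, -0.3, 0.8]
width: 0.0234
gripper_force: 0.2
```

View pics/w5.png

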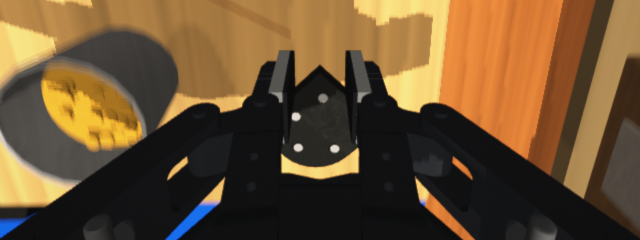

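Heel 2 is nested corner-in between the fingers at (320,110). The cup at (90,100) is clear. I'll continue over the edge, lift, and go behind heel 3.

```bash
python3 -m pendant '[{"jaw":-0.45,"tx":0,"ty":-2,"tz":0,"ax":0,"ay":0,"az":0},{"jaw":-0.45,"tx":0,"ty":-4,"tz":0,"ax":0,"ay":0,"az":0},{"jaw":-0.45,"tx":0,"ty":-6,"tz":0,"ax":0,"ay":0,"az":0},{"jaw":-0.45,"tx":0,"ty":-8,"tz":0,"ax":0,"ay":0,"az":0},{"jaw":-0.45,"tx":0,"ty":-9.5,"tz":0,"ax":0,"ay":0,"az":0},{"jaw":-0.45,"tx":0,"ty":-11,"tz":0,"ax":0,"ay":0,"az":0},{"jaw":-0.45,"tx":0,"ty":-12,"tz":0,"ax":0,"ay":0,"az":0},{"jaw":-0.45,"tx":0,"ty":-12,"tz":0,"ax":0,"ay":0,"az":0},{"jaw":-0.45,"tx":0,"ty":-12,"tz":5,"ax":0,"ay":0,"az":0},{"jaw":-0.45,"tx":0,"ty":-12,"tz":9,"ax":0,"ay":0,"az":0}]'; python3 -m pendant '[{"jaw":-0.45,"tx":0,"ty":36,"tz":0,"ax":0,"ay":0,"az":0},{"jaw":-0.45,"tx":0,"ty":36,"tz":0,"ax":0,"ay":0,"az":0},{"jaw":-0.45,"tx":0,"ty":36,"tz":0,"ax":0,"ay":0,"az":0},{"jaw":-0.45,"tx":0,"ty":36,"tz":0,"ax":0,"ay":0,"az":0},{"jaw":-0.45,"tx":0,"ty":36,"tz":0,"ax":0,"ay":0,"az":0},{"jaw":-0.45,"tx":0,"ty":36,"tz":0,"ax":0,"ay":0,"az":0},{"jaw":-0.45,"tx":0,"ty":36,"tz":0,"ax":0,"ay":0,"az":0},{"jaw":-0.45,"tx":0,"ty":36,"tz":0,"ax":0,"ay":0,"az":0}]'; python3 - <<'E'
from rig import manip
import cv2
a=manip.get_image("scene")["pixels"];b=manip.get_image("wrist")["pixels"]
cv2.imwrite("pics/c6.png",cv2.hconcat([cv2.resize(a[140:380,150:440],(400,331)),cv2.resize(b,(400,331))]))
E
```

```text
clock: 9.02
position: [0.64, -0.2491, 0.1375]
ee_rot: [-0.0, 0.707, 0.707, 0.0]
contact_force: [-1.2, 0.1, -0.5]
width: 0.0237
gripper_force: 0.0
clock: 10.02
position: [0.6395, 0.1105, 0.1363]
ee_rot: [0.0, 0.707, 0.707, -0.0]
contact_force: [-0.1, -0.3, 0.3]
width: 0.0234
gripper_force: 0.0
```

View pics/c6.png

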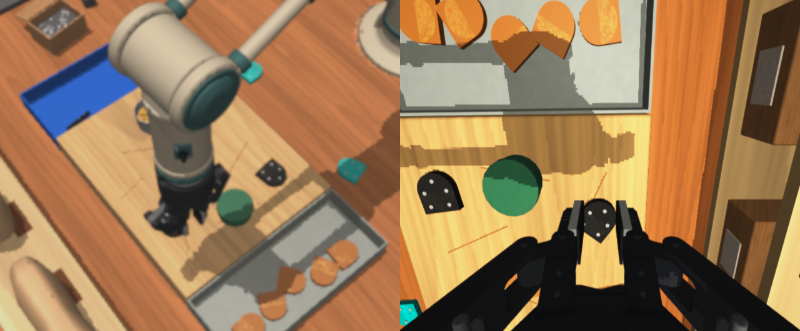

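Heel 2 is gone from the board; its dark edge shows at (75,118) in the tray. Heel 3 at (600,220) in the wrist half is centred on the fingers, and the tin at (512,185) is clear. Sweeping, with a stop to check before the edge.

```bash
python3 -m pendant '[{"jaw":-0.45,"tx":0,"ty":0,"tz":-5,"ax":0,"ay":0,"az":0},{"jaw":-0.45,"tx":0,"ty":0,"tz":-8.5,"ax":0,"ay":0,"az":0},{"jaw":-0.45,"tx":0,"ty":0,"tz":-9,"ax":0,"ay":0,"az":0},{"jaw":-0.45,"tx":0,"ty":-2,"tz":-9,"ax":0,"ay":0,"az":0},{"jaw":-0.45,"tx":0,"ty":-4,"tz":-9,"ax":0,"ay":0,"az":0},{"jaw":-0.45,"tx":0,"ty":-6,"tz":-9,"ax":0,"ay":0,"az":0},{"jaw":-0.45,"tx":0,"ty":-8,"tz":-9,"ax":0,"ay":0,"az":0},{"jaw":-0.45,"tx":0,"ty":-10,"tz":-9,"ax":0,"ay":0,"az":0},{"jaw":-0.45,"tx":0,"ty":-12,"tz":-9,"ax":0,"ay":0,"az":0},{"jaw":-0.45,"tx":0,"ty":-14,"tz":-9,"ax":0,"ay":0,"az":0}]';python3 -m pendant '[{"jaw":-0.45,"tx":0,"ty":-2,"tz":0,"ax":0,"ay":0,"az":0},{"jaw":-0.45,"tx":0,"ty":-4,"tz":0,"ax":0,"ay":0,"az":0},{"jaw":-0.45,"tx":0,"ty":-6,"tz":0,"ax":0,"ay":0,"az":0},{"jaw":-0.45,"tx":0,"ty":-8,"tz":0,"ax":0,"ay":0,"az":0},{"jaw":-0.45,"tx":0,"ty":-10,"tz":0,"ax":0,"ay":0,"az":0},{"jaw":-0.45,"tx":0,"ty":-11,"tz":0,"ax":0,"ay":0,"az":0}]'; python3 - <<'E'
from rig import manip
import cv2
cv2.imwrite("pics/w7.png",manip.get_image("wrist")["pixels"][240:])
E
```

```text
clock: 11.38
position: [0.6399, -0.0312, 0.0463]
ee_rot: [0.0, 0.707, 0.707, 0.0]
contact_force: [-0.6, 1.3, 0.5]
width: 0.0237
gripper_force: 0.2
clock: 12.12
position: [0.6399, -0.1414, 0.0463]
ee_rot: [0.0, 0.708, 0.706, 0.0]
contact_force: [-1.5, 0.8, 0.9]
width: 0.0235
gripper_force: 0.1
```

View pics/w7.png

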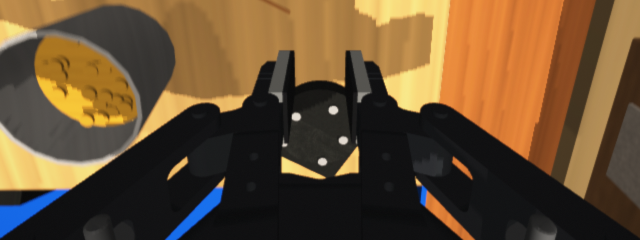

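Heel 3 is still held against the fingers at (325,130). I'll push it over, lift, and go behind heel 4 (x 0.45, y 0.14). My picture allowance is now used up, so the rest is checked numerically.

```bash
python3 -m pendant '[{"jaw":-0.45,"tx":0,"ty":-2,"tz":0,"ax":0,"ay":0,"az":0},{"jaw":-0.45,"tx":0,"ty":-4,"tz":0,"ax":0,"ay":0,"az":0},{"jaw":-0.45,"tx":0,"ty":-6,"tz":0,"ax":0,"ay":0,"az":0},{"jaw":-0.45,"tx":0,"ty":-8,"tz":0,"ax":0,"ay":0,"az":0},{"jaw":-0.45,"tx":0,"ty":-9.5,"tz":0,"ax":0,"ay":0,"az":0},{"jaw":-0.45,"tx":0,"ty":-11,"tz":0,"ax":0,"ay":0,"az":0},{"jaw":-0.45,"tx":0,"ty":-11.5,"tz":0,"ax":0,"ay":0,"az":0},{"jaw":-0.45,"tx":0,"ty":-11.5,"tz":0,"ax":0,"ay":0,"az":0},{"jaw":-0.45,"tx":0,"ty":-11.5,"tz":5,"ax":0,"ay":0,"az":0},{"jaw":-0.45,"tx":0,"ty":-11.5,"tz":9,"ax":0,"ay":0,"az":0}]'; python3 -m pendant '[{"jaw":-0.45,"tx":-19,"ty":39,"tz":0,"ax":0,"ay":0,"az":0},{"jaw":-0.45,"tx":-19,"ty":39,"tz":0,"ax":0,"ay":0,"az":0},{"jaw":-0.45,"tx":-19,"ty":39,"tz":0,"ax":0,"ay":0,"az":0},{"jaw":-0.45,"tx":-19,"ty":39,"tz":0,"ax":0,"ay":0,"az":0},{"jaw":-0.45,"tx":-19,"ty":39,"tz":0,"ax":0,"ay":0,"az":0},{"jaw":-0.45,"tx":-19,"ty":39,"tz":0,"ax":0,"ay":0,"az":0},{"jaw":-0.45,"tx":-19,"ty":39,"tz":0,"ax":0,"ay":0,"az":0},{"jaw":-0.45,"tx":-19,"ty":39,"tz":0,"ax":0,"ay":0,"az":0},{"jaw":-0.45,"tx":-19,"ty":39,"tz":0,"ax":0,"ay":0,"az":0}]'; python3 - <<'E'
from rig import manip
from h import *
for n in("scene","side"):
    im=manip.get_image(n);v=hsv(im)[...,2]
    for c,a,m in blobs(v<60,40,900):
        p=plane(im,c,.053)
        if .38<p[0]<.72 and -.36<p[1]<.2: print(n,c.round(),a,p[:2].round(3),"z by depth",np.round(ray(im,c)[0][2]+ray(im,c)[1][2]*np.median(im["depth"][m]),3))
E
```

```text
clock: 13.42
position: [0.6401, -0.254, 0.1375]
ee_rot: [-0.0, 0.707, 0.707, 0.0]
contact_force: [-0.2, 0.2, -0.1]
width: 0.0234
gripper_force: 0.0
clock: 14.55
position: [0.4501, 0.1355, 0.1366]
ee_rot: [0.001, 0.707, 0.707, 0.0]
contact_force: [-0.3, -0.9, -0.1]
width: 0.0236
gripper_force: 0.0
scene [195. 221.] 353 [ 0.661 -0.247] z by depth 0.015
side [334. 165.] 210 [ 0.617 -0.241] z by depth 0.016
```

Heels 2 and 3 now read about z 0.015 in the tray. Sweeping heel 4.

```bash
python3 -m pendant '[{"jaw":-0.45,"tx":0,"ty":0,"tz":-5,"ax":0,"ay":0,"az":0},{"jaw":-0.45,"tx":0,"ty":0,"tz":-8.5,"ax":0,"ay":0,"az":0},{"jaw":-0.45,"tx":0,"ty":0,"tz":-9,"ax":0,"ay":0,"az":0},{"jaw":-0.45,"tx":0,"ty":-2,"tz":-9,"ax":0,"ay":0,"az":0},{"jaw":-0.45,"tx":0,"ty":-4,"tz":-9,"ax":0,"ay":0,"az":0},{"jaw":-0.45,"tx":0,"ty":-6,"tz":-9,"ax":0,"ay":0,"az":0},{"jaw":-0.45,"tx":0,"ty":-8,"tz":-9,"ax":0,"ay":0,"az":0},{"jaw":-0.45,"tx":0,"ty":-10,"tz":-9,"ax":0,"ay":0,"az":0},{"jaw":-0.45,"tx":0,"ty":-12,"tz":-9,"ax":0,"ay":0,"az":0},{"jaw":-0.45,"tx":0,"ty":-14,"tz":-9,"ax":0,"ay":0,"az":0}]';python3 -m pendant '[{"jaw":-0.45,"tx":0,"ty":-2,"tz":0,"ax":0,"ay":0,"az":0},{"jaw":-0.45,"tx":0,"ty":-4,"tz":0,"ax":0,"ay":0,"az":0},{"jaw":-0.45,"tx":0,"ty":-6,"tz":0,"ax":0,"ay":0,"az":0},{"jaw":-0.45,"tx":0,"ty":-8,"tz":0,"ax":0,"ay":0,"az":0},{"jaw":-0.45,"tx":0,"ty":-10,"tz":0,"ax":0,"ay":0,"az":0},{"jaw":-0.45,"tx":0,"ty":-12,"tz":0,"ax":0,"ay":0,"az":0},{"jaw":-0.45,"tx":0,"ty":-14,"tz":0,"ax":0,"ay":0,"az":0}]'; python3 - <<'E'
from rig import manip
from h import *
im=manip.get_image("wrist");c=im["pixels"][300:420,290:350]
# black share of the gap between the fingers just ahead of the pads, and its depth-derived height
m=hsv(im)[300:420,296:346,2]<70
v,u=np.nonzero(m);d=im["depth"][300+v,296+u]
z=[ray(im,(296+a,300+b))[0][2]+ray(im,(296+a,300+b))[1][2]*e for a,b,e in zip(u,v,d) if e>0]
print(m.mean(),np.percentile(z,[10,50,90]).round(3))
E
```

```text
clock: 15.9
position: [0.4511, -0.0066, 0.0475]
ee_rot: [0.001, 0.708, 0.706, 0.001]
contact_force: [-0.4, 0.7, -0.1]
width: 0.0233
gripper_force: 0.0
clock: 16.77
position: [0.4507, -0.147, 0.0475]
ee_rot: [0.001, 0.708, 0.706, 0.0]
contact_force: [0.5, 0.5, -0.4]
width: 0.0235
gripper_force: 0.0
0.6886666666666666 [0.052 0.053 0.054]
```

A black surface at z = 0.053 fills the finger gap, so heel 4 is being carried along. I'll push it over the edge, lift, and pull the arm back to get a clear view.

```bash
python3 -m pendant '[{"jaw":-0.45,"tx":0,"ty":-2,"tz":0,"ax":0,"ay":0,"az":0},{"jaw":-0.45,"tx":0,"ty":-4,"tz":0,"ax":0,"ay":0,"az":0},{"jaw":-0.45,"tx":0,"ty":-6,"tz":0,"ax":0,"ay":0,"az":0},{"jaw":-0.45,"tx":0,"ty":-8,"tz":0,"ax":0,"ay":0,"az":0},{"jaw":-0.45,"tx":0,"ty":-9.5,"tz":0,"ax":0,"ay":0,"az":0},{"jaw":-0.45,"tx":0,"ty":-10.5,"tz":0,"ax":0,"ay":0,"az":0},{"jaw":-0.45,"tx":0,"ty":-11,"tz":0,"ax":0,"ay":0,"az":0},{"jaw":-0.45,"tx":0,"ty":-11,"tz":0,"ax":0,"ay":0,"az":0},{"jaw":-0.45,"tx":0,"ty":-11,"tz":5,"ax":0,"ay":0,"az":0},{"jaw":-0.45,"tx":0,"ty":-11,"tz":10,"ax":0,"ay":0,"az":0}]'; python3 -m pendant '[{"jaw":-0.45,"tx":0,"ty":0,"tz":8,"ax":0,"ay":0,"az":0},{"jaw":-0.45,"tx":0,"ty":0,"tz":14,"ax":0,"ay":0,"az":0},{"jaw":-0.45,"tx":0,"ty":0,"tz":14,"ax":0,"ay":0,"az":0},{"jaw":-0.45,"tx":0,"ty":12,"tz":14,"ax":0,"ay":0,"az":0},{"jaw":-0.45,"tx":0,"ty":12,"tz":14,"ax":0,"ay":0,"az":0},{"jaw":-0.45,"tx":0,"ty":12,"tz":14,"ax":0,"ay":0,"az":0}]'; python3 - <<'E'
from rig import manip
from h import *
for n in("scene","side","wrist"):
    im=manip.get_image(n);v=hsv(im)[...,2]
    for c,a,m in blobs(v<60,30,9000):
        p=plane(im,c,.01)
        q=np.argwhere(m)[:,::-1];d=im["depth"][q[:,1],q[:,0]]
        w=np.array([ray(im,x)[0]+ray(im,x)[1]*e for x,e in zip(q,d) if e>0])
        if len(w) and .38<p[0]<.72 and -.36<p[1]<.2: print(n,c.round(),a,"lo",np.percentile(w,2,axis=0).round(3),"med",np.median(w,0).round(3),"hi",np.percentile(w,98,axis=0).round(3))
E
```

```text
clock: 18.08
position: [0.4493, -0.2538, 0.1469]
ee_rot: [-0.001, 0.707, 0.707, -0.0]
contact_force: [1.1, -1.4, 0.7]
width: 0.0238
gripper_force: 0.0
clock: 18.82
position: [0.4485, -0.1306, 0.2854]
ee_rot: [-0.002, 0.705, 0.709, 0.0]
contact_force: [0.8, -0.2, -1.0]
width: 0.0234
gripper_force: 0.0
scene [260. 186.] 226 lo [ 0.436 -0.296  0.008] med [ 0.457 -0.266  0.019] hi [ 0.475 -0.241  0.023]
scene [195. 221.] 352 lo [ 0.62  -0.299  0.007] med [ 0.653 -0.275  0.014] hi [ 0.686 -0.254  0.023]
side [333. 164.] 282 lo [ 0.616 -0.3    0.008] med [ 0.645 -0.277  0.014] hi [ 0.691 -0.254  0.023]
side [387. 199.] 204 lo [ 0.43  -0.297  0.008] med [ 0.449 -0.266  0.019] hi [ 0.471 -0.241  0.023]
wrist [394. 102.] 88 lo [ 0.521 -0.042  0.051] med [ 0.523 -0.028  0.057] hi [ 0.527 -0.011  0.064]
wrist [394. 195.] 97 lo [ 0.522 -0.133  0.057] med [ 0.526 -0.12   0.07 ] hi [ 0.539 -0.109  0.08 ]
wrist [437. 203.] 96 lo [ 0.567 -0.137  0.069] med [ 0.573 -0.128  0.075] hi [ 0.574 -0.116  0.082]
wrist [483. 305.] 2619 lo [ 0.618 -0.333  0.006] med [ 0.677 -0.278  0.015] hi [ 0.698 -0.234  0.034]
wrist [322. 297.] 1153 lo [ 0.432 -0.297  0.01 ] med [ 0.452 -0.266  0.018] hi [ 0.474 -0.239  0.02 ]
```

Both lanes end in the tray: a pair stacked at (0.453,-0.266), top z ≈ 0.02, and a pair at (0.65,-0.276), top z ≤ 0.023. No black is left on the board. One quick check that the bystanders haven't moved, then hand in.

```bash
python3 - <<'E'
from rig import manip
from h import *
for n in("scene","side"):
    a=dict(np.load(f"{n}0.npz"));b=manip.get_image(n)
    for nm,lo,hi in(("green",(60,80,30),(85,255,140)),("tan",(8,150,120),(14,255,255)),("tacks",(18,150,120),(27,255,255))):
        r=[[c.round(1).tolist() for c,s,m in blobs(cv2.inRange(hsv(i),lo,hi)>0,60,900) if .48<plane(i,c,.06)[0]<.6 and -.2<plane(i,c,.06)[1]<.14] for i in(a,b)]
        print(n,nm,r)
print(manip.get_state()["clock"])
E
```

```text
scene green [[[319.8, 289.8]], [[319.8, 289.8]]]
scene tan [[[292.8, 255.9]], [[293.1, 255.8]]]
scene tacks [[[258.0, 221.6]], [[258.2, 221.8]]]
side green [[[260.7, 249.8]], [[261.9, 257.4]]]
side tan [[], []]
side tacks [[[325.8, 192.4]], [[325.8, 192.3], [296.8, 217.5]]]
19.075
```

```bash
python3 -c "
from rig import manip
print(manip.sign_off())"
```

```text
the job is handed in; nothing more can be done
None
```

I swept all four black heel pieces off the board into the blue tray in about 19 s and handed the job in; the final views show the cup, tin and stack where they started, but I did not re-measure the bench items, and the sign-off returned no verdict.

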